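# Put the hair creams and medicines back in their tubs on the wardrobe top

## Robot

A 6-joint arm with a two-finger parallel gripper is mounted at the origin on the work surface. World frame = base frame: x ahead of the robot, y to its left, z up, the work surface at z = 0. Lengths are in m, angles in rad, forces in N, time in s.
With the tool pointing down it reaches from about 0.3 to 0.85 m from the base axis. Payload 4.2 kg.
Tool frame: the origin (TCP) lies on the centre line of the jaws, within the pads' length; the fingertips stand 8 mm ahead of it and the grasp point (between the pads) lies 11 mm behind it (finger_overhang is the distance from the TCP to the fingertips, in m); z points along the fingers, y is the line along which they close (so a half turn about z gives the same grasp; the last joint's range is limited). The gripper opens to 91 mm and grips with 3 to 60 N. Pads are 32 mm wide; open, the fingers measure 118 mm over their backs; the gripper's body (76 mm by 178 mm) begins 60 mm behind the grasp point.
Start: joints at [-1.334, 0.32, 1.565, -0, 1.257, -0.02], TCP at [0.146, -0.556, 0.183] pointing down, gripper open.
Joint ranges: [-3.11, 3.11], [-0.84, 2.01], [0.21, 2.61], [-1.34, 4.49], [0.05, 2.63], [-2.56, 2.56]. Speed limits (rad/s): [2.57, 2.57, 3.14, 3.14, 3.14, 3.14].

## Interface

Orientations are given as a unit quaternion [w, x, y, z].
In Python, from workcell import * gives the robot as it stands. The module is installed in compiled form; this text tells all that it offers.
- The arm moves only by the tool carry_out, never from a script. Its argument "rows" is text: rows parted by semicolons, each of 7 numbers parted by spaces: the opening in per cent of the stroke, from 0 (shut) to 100 (fully open), then the shift along the tool's x, y, z in mm, then the turn, a rotation vector about the tool's x, y, z in rad. A call has exactly 8 rows; each row is the pose to reach, as a shift and turn from the pose commanded when the call began, along the tool's axes at that moment; what a row does not reach only later rows make up. A row lasts 1/8 s, in which the tool goes at most 62.5 mm and 10.7 degrees, less where a joint would pass 70% of its speed; a pose out of reach is approached as far as the arm can. A call with a gripper value outside its range is refused whole. The fingers move at their own pace and stop on an object; "force" is the grip in N (left out, the last holds). Time passes only in rows, so rows that repeat a pose let the fingers close, or fill a call up. It gives the time, the measured TCP pose, the force, the opening and the grip force at its end, in the units of the state.
- get_state(): the state, without advancing time (a new reading comes with each control period).
- camera(name): name is "scene" or "top" or "wrist"; returns (picture, depth): 384x512x3 uint8, red, green, blue; 384x512 float32, m along the optical axis (not along the pixel's ray), 0 where there is no reading.
- camera_model(name): a dict with "fx", "fy", "cx", "cy" (pixels), "k1" (the pictures are not rectified: a ray, as slopes to the right and down, at radius r is drawn at 1 + k1 r^2 times it, then the intrinsics apply), "R" (3x3) and "t" (3): a world point X has camera coordinates R X + t. Camera axes: x right, y down, z forward; pixel columns grow to the right and rows downward; lengths in m; the calibration is good to about 2 mm. A picture is of the moment at which its call begins: read the wrist's pose just before it. camera_model takes no time and is no camera call; for the wrist camera it gives the pose at the moment of the call.
- hand_in(): hands the job in; it is judged then, once.
Trained networks look in the newest picture that a camera, given by its name, has taken for a name from the list of things; names that differ only in an ending like _2 or _b are one class to them, and where a whole thing is asked for, a point or a joint stands for the part that bears it (a point fixed in the world has none). Each returns a list of dicts, best first, with "confidence" (0 to 1); they miss things now and then, are a little off and sometimes report something else, mostly with a low value. They report only what shows in the picture. A call takes as long as a camera call. They do not tell look-alikes from the thing itself.
- find_in(thing, camera): "pixel" ([column, row] in pixels, amid what is visible of it).
- outline_of(thing, camera): "mask" (384x512 bool, what is visible of it) and "pixel" ([column, row] in pixels, amid what is visible of it).
The state is a dict: "time_s": time; "q": joint angles; "joint_velocities": joint speeds; "tau": joint torques, N m; "eef_pos": TCP position; "tool_rot": TCP orientation; "ft_force": force on the tool from outside, world axes, zero at the start; "torque": the same for the moment, N m; "grip_width": opening from 0.0 (shut) to 1.0 (fully open); "grip_force": force on a finger pad.
Only numpy, scipy, OpenCV 4.12 (cv2) and the standard library are available. Lean on these libraries where they do the work, as an engineer would, in place of code of your own. Each camera call takes 0.05 s, during which the arm holds its last target. There are 200 camera calls.

## Task

Put the hair creams and the medicines on the wardrobe top back in their clear tubs: the two green hair-cream jars go in the red-rimmed tub with the comb and clips, the two amber medicine bottles in the blue-rimmed tub with the plasters. Stand each one upright on the tub's floor in a compartment of its own, the big one in the large empty compartment and the small one in the small empty compartment. Leave the perfume, roll-on, incense holder and keys where they are.

Things in the scene. Friction and masses are not known exactly. Their poses are not given: they have to be found in the camera images.
- big_jar_mid (a point): Large hair-cream jar: upright green plastic cylinder with a yellow band and a black screw lid of the same width, diameter 62 mm, height 88 mm (lid: the top 24 mm), about 0.26 kg, loose. Point: its centre, 44 mm above its underside; z up its axis.
- small_jar_mid (a point): Small hair-cream jar: the same green with a yellow band and a black lid, diameter 40 mm, height 80 mm (lid: the top 22 mm), about 0.09 kg, loose. Point: its centre, 40 mm above its underside; z up its axis.
- syrup_bottle_mid (a point): Large medicine bottle: upright round amber glass with a paper label, diameter 62 mm up to 64 mm above its underside, then a shoulder, neck and white cap (31 mm wide); height 96 mm in all, about 0.28 kg, loose. Point: its centre, 48 mm above its underside; z up its axis.
- pill_bottle_mid (a point): Small medicine bottle: upright amber glass cylinder with a paper label and a wide white cap, diameter 40 mm (cap 38 mm, the top 20 mm), height 78 mm, about 0.08 kg, loose. Point: its centre, 39 mm above its underside; z up its axis.
- hair_tub: Loose clear open tub, red rim and end grips: 222 (250 over grips) x 118 x 50 mm high, 0.4 kg; walls 3, floor 4 mm. Origin: centre of underside; x along its length, z up. Two 46 mm high dividers make 3 compartments, 112 mm wide (y): LARGE empty, 90 mm long, centred at x = -63 mm; SMALL empty, 58 mm long, at x = +14 mm; one at x = +77 mm holding comb and hair clips, all below the rim.
- medicine_tub: Loose clear open tub, blue rim and end grips: 222 (250 over grips) x 118 x 50 mm high, 0.4 kg; walls 3, floor 4 mm. Origin: centre of underside; x along its length, z up. Two 46 mm high dividers make 3 compartments, 112 mm wide (y): LARGE empty, 90 mm long, centred at x = -63 mm; SMALL empty, 58 mm long, at x = +14 mm; one at x = +77 mm holding plasters and a pill strip, all below the rim.
- perfume_mid (a point): Perfume bottle, to be left alone: square green glass, 44 x 44 mm, with a square brass cap, 93 mm high, loose. Point: its centre, 46.5 mm above its underside.
- roll_on_mid (a point): Roll-on deodorant, to be left alone: round white plastic with a blue band and a blue domed cap, diameter 42 mm, height 92 mm, loose. Point: its centre, 46 mm above its underside.
- incense_holder: Incense holder, to be left alone: small round blue ceramic dish with a knob in the middle, diameter 72 mm, height 20 mm, loose. Origin: centre of its underside.
- keys: Steel key ring with two keys and a wooden tag, to be left alone: lies flat, about 6 mm high, all within 50 mm of its origin (about its middle, on the wardrobe top), loose.
Not all that is in view belongs to the job. Leave any pink or purple look-alike of the part that bears big_jar_mid alone.

How it is judged:
At the end, for the whole second after the job is handed in: Each jar in the red tub, each medicine bottle in the blue tub, large one in the large and small one in the small empty compartment, centre over it (18 x 30 mm, 13 x 40 mm from its middle), upright to 0.12 rad, underside within 8 mm of the tub floor; tubs flat; all at rest (x of big_jar_mid in the frame of hair_tub between -0.081 and -0.045 m and y of big_jar_mid in the frame of hair_tub between -0.03 and 0.03 m and z of big_jar_mid in the frame of hair_tub below 0.056 m and angle between each of big_jar_mid, small_jar_mid, syrup_bottle_mid, pill_bottle_mid's own z axis and vertical below 0.12 rad and linear speed of each of big_jar, small_jar, syrup_bottle, pill_bottle, hair_tub, medicine_tub below 0.02 m/s and x of small_jar_mid in the frame of hair_tub between 0.001 and 0.027 m and y of small_jar_mid in the frame of hair_tub between -0.04 and 0.04 m and z of small_jar_mid in the frame of hair_tub below 0.052 m and x of syrup_bottle_mid in the frame of medicine_tub between -0.081 and -0.045 m and y of syrup_bottle_mid in the frame of medicine_tub between -0.03 and 0.03 m and z of syrup_bottle_mid in the frame of medicine_tub below 0.06 m and x of pill_bottle_mid in the frame of medicine_tub between 0.001 and 0.027 m and y of pill_bottle_mid in the frame of medicine_tub between -0.04 and 0.04 m and z of pill_bottle_mid in the frame of medicine_tub below 0.051 m and angle between each of hair_tub, medicine_tub's own z axis and vertical below 0.05 rad); the robot touches nothing.
It fails at once if the perfume bottle is knocked over or shifted by more than 30 mm (distance of perfume_mid from where it was at the start of the episode above 0.03 m).
It fails at once if the roll-on is knocked over or shifted by more than 30 mm (distance of roll_on_mid from where it was at the start of the episode above 0.03 m).
It fails at once if the incense holder is knocked over or shifted by more than 30 mm (distance of incense_holder from where it was at the start of the episode above 0.03 m).
It fails at once if the key ring is knocked over or shifted by more than 30 mm (distance of keys from where it was at the start of the episode above 0.03 m).
It also fails if it takes over 109 s, if anything falls off the work surface, if the arm or the gripper's body presses on something with over 40 N, if the wrist force passes 120 N, or if a joint passes its speed limit or range.

## Working session

There is one attempt and no reset: what is moved stays moved. The work goes in short steps, Python scripts to look and compute and a tool call to move; the robot and the scene stay as the last step left them, time stands still between calls to the robot, and variables do not carry over. Pictures are saved under pics/ and viewed, at most 14 in all, crops included, and the job is handed in when it is done.

Besides the shell and the picture viewer there is one more tool, called after "Request:" as name(argument=value, ...), one argument or row to a line, values as JSON. carry_out: Moves the arm, as the interface text tells. Its arguments: {"type":"object","properties":{"rows":{"type":"string"},"force":{"type":"number"}},"required":["rows"]}

```bash
mkdir -p pics
cat > h.py <<'E'
from workcell import *
import numpy as np, cv2
def deproj(name,u,v,d,m=None):
    m=m or camera_model(name)
    x=(np.asarray(u,float)-m["cx"])/m["fx"]; y=(np.asarray(v,float)-m["cy"])/m["fy"]
    a,b=x,y
    for _ in range(10):
        s=1+m["k1"]*(a*a+b*b); a,b=x/s,y/s
    P=np.stack([a*d,b*d,np.asarray(d)+0*a],-1)
    return (P-np.array(m["t"]))@np.array(m["R"])
def cloud(name,depth,m=None):
    v,u=np.mgrid[:384,:512]
    return deproj(name,u,v,depth,m)
E
python3 - <<'E'
from h import *
s=get_state();print(s)
for n in("top","scene"):
    p,d=camera(n);cv2.imwrite(f"pics/{n}.png",p[:,:,::-1]);np.savez(n,p=p,d=d,c=cloud(n,d))
    m=camera_model(n);print(n,m["k1"],m["fx"],-np.array(m["R"]).T@m["t"])
    C=cloud(n,d)
    for t in "big_jar_mid small_jar_mid syrup_bottle_mid pill_bottle_mid hair_tub medicine_tub perfume_mid roll_on_mid incense_holder keys".split():
        for o in outline_of(t,n)[:3]:
            if o["confidence"]<.2: continue
            M=o["mask"]&(d>0);X=C[M]
            if len(X)==0: print(t,"empty");continue
            top=X[X[:,2]>np.percentile(X[:,2],95)-.012]
            print(t,round(o["confidence"],2),np.round(o["pixel"]),M.sum(),"top",np.round((top.min(0)+top.max(0))/2,3),"bb",np.round(np.percentile(X,2,axis=0),3),np.round(np.percentile(X,98,axis=0),3))
E
```

```text
{'time_s': 0.0, 'q': array([-1.33396895e+00,  3.20272490e-01,  1.56567505e+00, -1.73577961e-05,
        1.25739652e+00, -2.00132795e-02]), 'joint_velocities': array([ 0.00105673,  0.00051177,  0.0009573 ,  0.00062989, -0.00046263,
       -0.00058685]), 'tau': array([ 2.71452300e-04, -4.12454152e+01, -2.31971902e+01,  7.27266585e-02,
        4.58705937e-02, -1.40466973e-04]), 'eef_pos': array([ 0.14592049, -0.55559477,  0.18183303]), 'tool_rot': array([-8.69671217e-04,  9.91764712e-01,  1.28070252e-01, -1.02952107e-04]), 'ft_force': array([0.03217352, 0.09985192, 0.41591078]), 'torque': array([ 0.04251549, -0.03028331,  0.00152677]), 'grip_force': 0.0, 'grip_width': 0.9976191247774575}
top -0.061194548404697284 349.8732716397212 [ 0.51368388 -0.02486568  0.9261334 ]
big_jar_mid 0.95 [150. 142.] 684 top [0.734 0.278 0.085] bb [0.705 0.249 0.012] [0.76  0.303 0.091]
big_jar_mid 0.7 [214. 202.] 591 top [0.577 0.111 0.086] bb [0.546 0.08  0.022] [0.604 0.138 0.091]
small_jar_mid 0.84 [214. 249.] 300 top [0.455 0.111 0.078] bb [0.436 0.092 0.   ] [0.474 0.14  0.083]
syrup_bottle_mid 0.91 [
[... 2306 characters left out ...]
467 top [ 0.451 -0.108  0.088] bb [ 0.437 -0.131  0.005] [ 0.475 -0.086  0.094]
roll_on_mid 0.67 [260. 195.] 358 top [0.577 0.011 0.087] bb [ 0.568 -0.006  0.011] [0.593 0.029 0.093]
incense_holder 0.88 [219. 219.] 529 top [ 0.672 -0.065  0.015] bb [ 0.624 -0.097 -0.001] [ 0.704 -0.033  0.02 ]
incense_holder 0.42 [311. 177.] 379 top [0.456 0.115 0.076] bb [0.439 0.096 0.004] [0.476 0.133 0.082]
incense_holder 0.3 [260. 194.] 405 top [0.574 0.01  0.087] bb [ 0.563 -0.006  0.006] [0.593 0.029 0.092]
keys 0.74 [259. 246.] 139 top [0.693 0.065 0.004] bb [ 0.66   0.031 -0.002] [0.718 0.1   0.008]
keys 0.23 [217. 185.] 355 top [ 0.579 -0.127  0.075] bb [ 0.563 -0.144  0.004] [ 0.599 -0.11   0.08 ]
```

View pics/top.png

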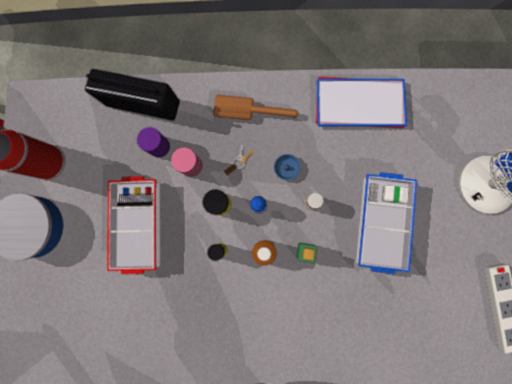

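View pics/scene.png

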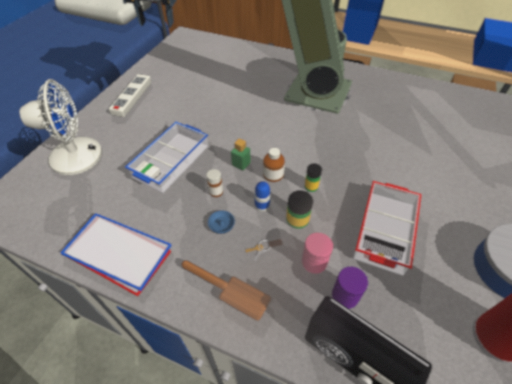

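Run:
```python
from h import *
for n in("top","scene"):
    f=np.load(n+".npz");C=f["c"];p=f["p"];d=f["d"]
    hsv=cv2.cvtColor(p,cv2.COLOR_RGB2HSV)
    for t,hs,c in(("hair",[(0,8),(172,180)],(.524,.334)),("med",[(105,125)],(.523,-.312))):
        M=np.zeros(d.shape,bool)
        for a,b in hs: M|=(hsv[...,0]>=a)&(hsv[...,0]<=b)
        M&=(hsv[...,1]>110)&(C[...,2]>.035)&(C[...,2]<.06)&(np.hypot(C[...,0]-c[0],C[...,1]-c[1])<.15)&(d>0)
        r=cv2.minAreaRect(C[M][:,:2].astype(np.float32)*1000);print(n,t,M.sum(),np.round(r[0],1),np.round(r[1],1),round(r[2],1))
    for c in((.577,.111),(.455,.112),(.452,-.006),(.577,-.130)):
        # visible top cap fitted as a circle
        M=(np.hypot(C[...,0]-c[0],C[...,1]-c[1])<.045)&(C[...,2]>.070)&(d>0)
        X=C[M];X=X[X[:,2]>X[:,2].max()-.012]
        (cx,cy),rr=cv2.minEnclosingCircle(X[:,:2].astype(np.float32)*1000);print(n,c,round(cx,1),round(cy,1),round(rr,1),np.round(X[:,2].max(),3))
```

```text
top hair 709 [524.2 333.7] [248.7 129.1] 0.9
top med 747 [ 522.4 -315. ] [129.7 249.3] 82.4
top (0.577, 0.111) 575.7 111.3 31.5 0.094
top (0.455, 0.112) 453.6 111.1 20.7 0.084
top (0.452, -0.006) 451.1 -7.0 15.3 0.1
top (0.577, -0.13) 577.2 -132.6 18.9 0.083
scene hair 573 [525.1 334. ] [249.8 127.1] 1.1
scene med 193 [ 530.  -295.5] [123.5 248.8] 73.4
scene (0.577, 0.111) 578.0 113.8 32.0 0.091
scene (0.455, 0.112) 456.0 113.2 21.2 0.083
scene (0.452, -0.006) 452.8 -3.7 16.6 0.098
scene (0.577, -0.13) 578.5 -129.4 19.1 0.082
```

Request:
carry_out(
  rows="80 60 -35 0 0 0 0.1; 80 115 -67 0 0 0 0.257; 80 170 -97 0 0 0 0.257; 80 225 -129 0 0 0 0.257; 80 280 -160 0 0 0 0.257; 80 335 -192 0 0 0 0.257; 80 390 -223 0 0 0 0.257; 80 445 -255 0 0 0 0.257",
  force=20,
)

```text
time_s: 2.1
eef_pos: [0.5039, -0.204, 0.1829]
tool_rot: [0.0, 1.0, -0.0, 0.0]
ft_force: [-0.1, -0.5, 0.0]
grip_width: 0.798
grip_force: 0.0
```

Request:
carry_out(
  rows="80 22 -22 0 0 0 0; 80 44 -44 0 0 0 0; 80 60 -60 0 0 0 0; 80 66 -65 0 0 0 0; 80 66 -65 0 0 0 0; 80 66 -65 0 0 0 0; 80 66 -65 0 0 0 0; 80 66 -65 0 0 0 0",
)

```text
time_s: 3.1
eef_pos: [0.5682, -0.141, 0.1828]
tool_rot: [0.0, 1.0, -0.0, 0.0]
ft_force: [1.1, -0.5, 0.3]
grip_width: 0.798
grip_force: 0.0
```

```bash
cat >> h.py <<'E'
def look(fn=None):
    m=camera_model("wrist");p,d=camera("wrist")
    if fn: cv2.imwrite(f"pics/{fn}.png",p[:,:,::-1])
    return p,d,cloud("wrist",d,m)
def circ(C,d,c,zlo=.07,r=.045):
    M=(np.hypot(C[...,0]-c[0],C[...,1]-c[1])<r)&(C[...,2]>zlo)&(C[...,2]<zlo+.05)&(d>0)
    X=C[M]
    if len(X)<10: return None
    X=X[X[:,2]>np.percentile(X[:,2],98)-.012]
    (x,y),rr=cv2.minEnclosingCircle(X[:,:2].astype(np.float32)*1000)
    return np.round([x,y,rr,X[:,2].max()*1000],1)
E
python3 - <<'E'
from h import *
print(get_state()["eef_pos"])
p,d,C=look("w1")
for c in((.577,.111),(.455,.112),(.452,-.006),(.577,-.130)): print(c,circ(C,d,c))
E
```

```text
[ 0.56824008 -0.14104507  0.18277611]
(0.577, 0.111) [579.  113.6  32.   90.8]
(0.455, 0.112) None
(0.452, -0.006) None
(0.577, -0.13) [ 579.  -129.6   18.8   80.4]
```

View pics/w1.png

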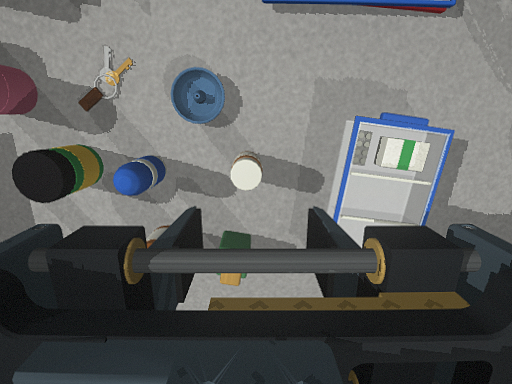

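Request:
carry_out(
  rows="80 10 -11 20 0 0 0; 80 10 -11 60 0 0 0; 80 10 -11 100 0 0 0; 80 10 -11 130 0 0 0; 80 10 -11 148 0 0 0; 80 10 -11 148 0 0 0; 80 10 -11 148 0 0 0; 80 10 -11 148 0 0 0",
)

```text
time_s: 4.15
eef_pos: [0.5794, -0.1298, 0.0359]
tool_rot: [0.0, 1.0, -0.0, 0.001]
ft_force: [-0.1, -0.8, 0.7]
grip_width: 0.8
grip_force: 0.0
```

Request:
carry_out(
  rows="30 0 0 0 0 0 0; 30 0 0 0 0 0 0; 30 0 0 0 0 0 0; 30 0 0 0 0 0 0; 30 0 0 0 0 0 0; 30 0 0 -20 0 0 0; 30 0 0 -60 0 0 0; 30 0 0 -100 0 0 0",
)

```text
time_s: 5.15
eef_pos: [0.5781, -0.1295, 0.1352]
tool_rot: [-0.0, 1.0, -0.0, -0.001]
ft_force: [1.0, -0.5, -1.4]
grip_width: 0.409
grip_force: 20.0
```

Request:
carry_out(
  rows="30 -5 20 0 0 0 0; 30 -13 60 0 0 0 0; 30 -22 100 0 0 0 0; 30 -31 140 0 0 0 0; 30 -38 172 0 0 0 0; 30 -41 186 0 0 0 0; 30 -41 186 0 0 0 0; 30 -41 186 0 0 0 0",
)

```text
time_s: 6.15
eef_pos: [0.5375, -0.3144, 0.1342]
tool_rot: [-0.001, 1.0, 0.0, -0.0]
ft_force: [-0.4, 0.2, -0.7]
grip_width: 0.408
grip_force: 20.0
```

Run:
```python
from h import *
print(get_state()["eef_pos"])
p,d,C=look("w2")
hsv=cv2.cvtColor(p,cv2.COLOR_RGB2HSV)
M=(hsv[...,0]>=105)&(hsv[...,0]<=125)&(hsv[...,1]>110)&(C[...,2]>.035)&(C[...,2]<.06)&(d>0)&(np.hypot(C[...,0]-.523,C[...,1]+.314)<.15)
X=C[M]*1000
print(M.sum(),cv2.minAreaRect(X[:,:2].astype(np.float32)))
# in nominal tub frame, edges
a=-.133;R=np.array([[np.cos(a),-np.sin(a)],[np.sin(a),np.cos(a)]])
Y=(X[:,:2]-[523,-314])@R
print(np.percentile(Y,[1,99],axis=0))
Z=(C[...,:2]*1000-[523,-314])@R
# divider tops: z 40..48 inside
M=(C[...,2]>.040)&(C[...,2]<.049)&(d>0)&(abs(Z[...,1])<50)&(abs(Z[...,0])<60)
print(np.histogram(Z[M][:,0],bins=np.arange(-60,61,5)))
```

```text
[ 0.53751774 -0.31442738  0.13423177]
2643 ((524.5917358398438, -312.5223083496094), (127.93185424804688, 248.90174865722656), 82.67867279052734)
[[-121.31789019  -61.42671488]
 [ 125.1577103    65.38795901]]
(array([  0,   0,   0,   0,   0,   0,   0,   0,  21,  44,   0,   0,   0,
         0,   0,   0,   0,   0,   0,   0, 137, 219,   0,   0]), array([-60, -55, -50, -45, -40, -35, -30, -25, -20, -15, -10,  -5,   0,
         5,  10,  15,  20,  25,  30,  35,  40,  45,  50,  55,  60]))
```

View pics/w2.png

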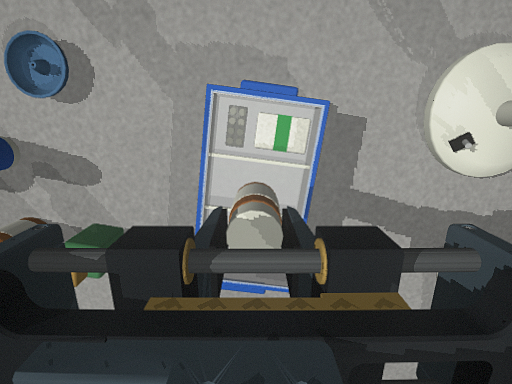

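Request:
carry_out(
  rows="30 1 0 25 0 0 0; 30 1 0 55 0 0 0; 30 1 0 75 0 0 0; 30 1 0 87 0 0 0; 30 1 0 94 0 0 0; 30 1 0 94 0 0 0; 30 1 0 94 0 0 0; 65 1 0 94 0 0 0",
)

```text
time_s: 7.2
eef_pos: [0.539, -0.316, 0.0415]
tool_rot: [0.0, 1.0, -0.0, 0.001]
ft_force: [0.1, -0.2, 0.1]
grip_width: 0.489
grip_force: 0.0
```

Request:
carry_out(
  rows="65 0 0 0 0 0 0; 65 0 0 0 0 0 0; 65 0 0 -20 0 0 0; 65 0 0 -60 0 0 0; 75 0 0 -100 0 0 0; 75 -20 -40 -120 0 0 0; 75 -40 -90 -120 0 0 0; 75 -60 -140 -120 0 0 0",
)

```text
time_s: 8.2
eef_pos: [0.478, -0.1744, 0.1611]
tool_rot: [0.0, 1.0, -0.001, 0.001]
ft_force: [0.8, 0.5, 0.1]
grip_width: 0.749
grip_force: 0.0
```

Request:
carry_out(
  rows="80 -5 -50 0 0 0 0; 80 -15 -105 0 0 0 0; 80 -25 -150 0 0 0 0; 80 -25 -170 0 0 0 0; 80 -25 -170 0 0 0 0; 80 -25 -170 0 0 0 0; 80 -25 -170 0 0 0 0; 80 -25 -170 0 0 0 0",
)

```text
time_s: 9.2
eef_pos: [0.4537, -0.0063, 0.1606]
tool_rot: [0.0, 1.0, -0.001, -0.0]
ft_force: [-0.8, -0.5, -0.2]
grip_width: 0.799
grip_force: 0.0
```

Run:
```python
from h import *
print(get_state()["eef_pos"])
p,d,C=look("w3")
for c in((.577,.111),(.455,.112),(.452,-.006),(.45,-.109)): print(c,circ(C,d,c))
```

```text
[ 0.45365395 -0.00629125  0.16057009]
(0.577, 0.111) [578.1 114.   32.3  91.2]
(0.455, 0.112) [455.9 114.3  21.2  82.2]
(0.452, -0.006) [453.4  -4.   15.5  97.9]
(0.45, -0.109) [ 451.2 -108.4   17.    95.9]
```

View pics/w3.png

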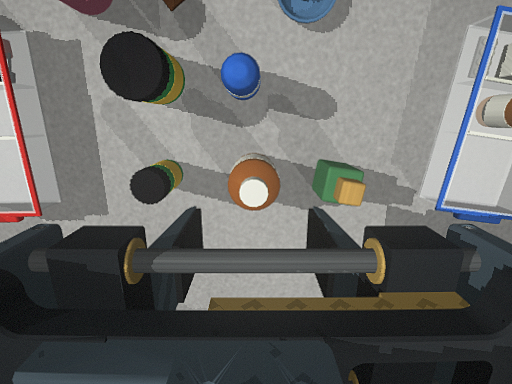

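Request:
carry_out(
  rows="80 0 -2 20 0 0 0; 80 0 -2 50 0 0 0; 80 0 -2 80 0 0 0; 80 0 -2 107 0 0 0; 80 0 -2 124 0 0 0; 80 0 -2 124 0 0 0; 80 0 -2 124 0 0 0; 40 0 -2 124 0 0 0",
  force=30,
)

```text
time_s: 10.25
eef_pos: [0.4544, -0.0037, 0.0375]
tool_rot: [0.0, 1.0, -0.0, 0.001]
ft_force: [0.1, 0.6, -0.0]
grip_width: 0.721
grip_force: 0.0
```

Request:
carry_out(
  rows="40 0 0 0 0 0 0; 40 0 0 0 0 0 0; 40 0 0 0 0 0 0; 40 0 0 -10 0 0 0; 40 0 0 -40 0 0 0; 40 0 0 -80 0 0 0; 40 0 0 -110 0 0 0; 40 0 0 -120 0 0 0",
)

```text
time_s: 11.25
eef_pos: [0.4545, -0.0032, 0.1587]
tool_rot: [-0.0, 1.0, -0.0, 0.002]
ft_force: [-0.2, 0.2, -1.1]
grip_width: 0.402
grip_force: 0.0
```

Run:
```python
from h import *
p,d,C=look("w4")
p2,d2=camera("scene");cv2.imwrite("pics/s2.png",cv2.resize(p2[100:300,150:450,::-1],None,fx=2,fy=2))
for c in((.577,.111),(.455,.112),(.452,-.006),(.45,-.109)): print(c,circ(C,d,c))
C=cloud("scene",d2)
for c in((.577,.111),(.455,.112),(.452,-.006),(.45,-.109)): print(c,circ(C,d2,c))
```

```text
(0.577, 0.111) [578.4 114.1  32.1  90.3]
(0.455, 0.112) [455.9 114.2  21.2  82.3]
(0.452, -0.006) [451.3  -2.8  15.4  97.9]
(0.45, -0.109) [ 451.2 -108.1   16.9   95.9]
(0.577, 0.111) [577.8 113.6  31.7  91.9]
(0.455, 0.112) [454.7 115.2  22.2  83.5]
(0.452, -0.006) [451.5  -3.   15.3 100. ]
(0.45, -0.109) [ 452.8 -108.4   16.8   95.7]
```

View pics/w4.png

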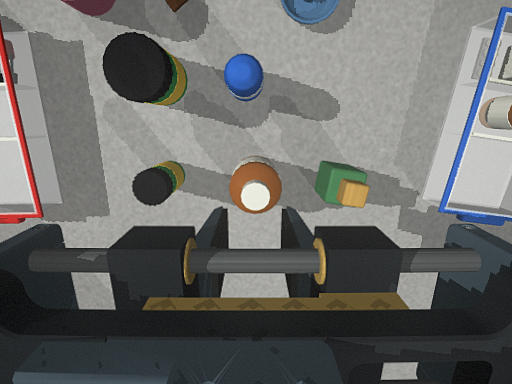

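View pics/s2.png

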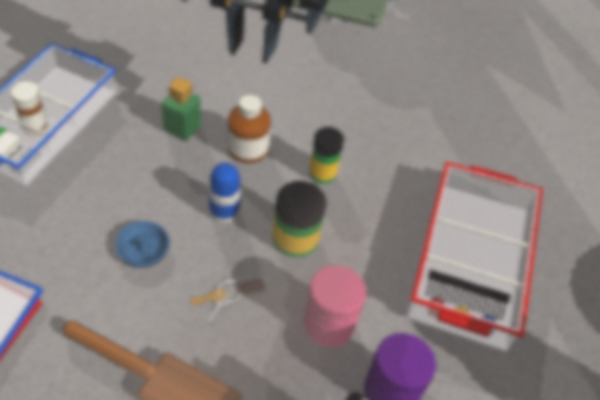

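Request:
carry_out(
  rows="80 -3 0 5 0 0 0; 80 -3 0 30 0 0 0; 80 -3 0 65 0 0 0; 80 -3 0 95 0 0 0; 80 -3 0 115 0 0 0; 80 -3 0 125 0 0 0; 80 -3 0 125 0 0 0; 80 -3 0 125 0 0 0",
  force=55,
)

```text
time_s: 12.35
eef_pos: [0.451, -0.0036, 0.0321]
tool_rot: [0.0, 1.0, -0.0, 0.001]
ft_force: [1.0, -0.0, 0.1]
grip_width: 0.801
grip_force: 0.0
```

Request:
carry_out(
  rows="50 0 0 0 0 0 0; 50 0 0 0 0 0 0; 50 0 0 0 0 0 0; 50 0 0 0 0 0 0; 50 0 0 0 0 0 0; 50 0 0 0 0 0 0; 50 0 0 0 0 0 0; 50 0 0 0 0 0 0",
)

```text
time_s: 13.35
eef_pos: [0.4512, -0.004, 0.0329]
tool_rot: [0.0, 1.0, -0.0, 0.001]
ft_force: [-1.7, -1.7, 7.8]
grip_width: 0.618
grip_force: 47.6
```

Request:
carry_out(
  rows="40 0 0 -2 0 0 0; 40 0 0 -4 0 0 0; 40 0 0 -6 0 0 0; 40 0 0 -8 0 0 0; 40 0 0 -10 0 0 0; 40 0 0 -12 0 0 0; 40 0 0 -14 0 0 0; 40 0 0 -15 0 0 0",
)

```text
time_s: 14.35
eef_pos: [0.4507, -0.0036, 0.0468]
tool_rot: [0.0, 1.0, -0.0, 0.0]
ft_force: [0.3, -0.3, -3.4]
grip_width: 0.615
grip_force: 45.2
```

Request:
carry_out(
  rows="40 0 0 -8 0 0 0; 40 0 0 -22 0 0 0; 40 0 0 -38 0 0 0; 40 0 0 -54 0 0 0; 40 0 0 -70 0 0 0; 40 0 0 -86 0 0 0; 40 0 0 -98 0 0 0; 40 0 0 -105 0 0 0",
)

```text
time_s: 15.35
eef_pos: [0.4508, -0.0036, 0.1527]
tool_rot: [0.0, 1.0, -0.0, 0.001]
ft_force: [-0.5, 0.5, -3.8]
grip_width: 0.613
grip_force: 45.3
```

Run:
```python
from h import *
s=get_state();print(s["eef_pos"],s["grip_width"],s["grip_force"],s["ft_force"])
p,d,C=look()
p2,d2=camera("scene");C2=cloud("scene",d2)
cv2.imwrite("pics/w5.png",np.hstack([cv2.resize(p[80:384,130:400],(400,450)),cv2.resize(p2[60:240,200:360],(400,450))])[:,:,::-1])
for c in((.452,-.006),): print(c,circ(C2,d2,c,.15),circ(C,d,c,.15))
```

```text
[ 0.45080746 -0.00357387  0.15267209] 0.6132993879758091 45.33955903141759 [-0.5440766   0.52634308 -3.81582828]
(0.452, -0.006) [452.7  -2.1  39.5 199.7] [463.6  -2.1  37.4 200. ]
```

View pics/w5.png

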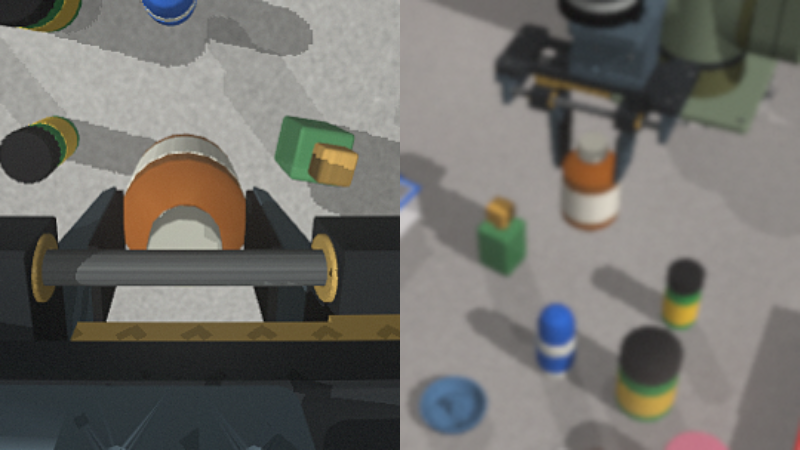

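Run:
```python
from h import *
p,d=camera("scene");C=cloud("scene",d)
hsv=cv2.cvtColor(p,cv2.COLOR_RGB2HSV)
M=(np.hypot(C[...,0]-.452,C[...,1]+.003)<.042)&(d>0)&(C[...,2]>.06)
X=C[M]
print(np.histogram(X[:,2],bins=np.arange(.06,.24,.01)))
A=M&(hsv[...,0]<18)&(hsv[...,1]>120);print("amber z",np.percentile(C[A][:,2],[2,50,98]))
W=M&(hsv[...,1]<70)&(hsv[...,2]>120);print("white z",np.percentile(C[W][:,2],[0,2,10,50,90,98]))
p,d,_=look();m=camera_model("wrist")
```

```text
(array([  0,   0,   0,   0,   0,   2,  52,  54,  68,  63,  73,  68, 118,
       172,  77, 142,  49]), array([0.06, 0.07, 0.08, 0.09, 0.1 , 0.11, 0.12, 0.13, 0.14, 0.15, 0.16,
       0.17, 0.18, 0.19, 0.2 , 0.21, 0.22, 0.23]))
amber z [0.17632984 0.18961809 0.19617959]
white z [0.11856711 0.12665061 0.13785064 0.1716109  0.41038764 0.41479632]
```

Request:
carry_out(
  rows="40 0 15 0 0 0 0.01; 40 2 50 0 0 0 0.02; 40 4 97 0 0 0 0.04; 40 6 147 0 0 0 0.06; 40 8 197 0 0 0 0.08; 40 10 245 0 0 0 0.1; 40 11 284 0 0 0 0.12; 40 11 301 0 0 0 0.128",
)

```text
time_s: 16.55
eef_pos: [0.4607, -0.3072, 0.1508]
tool_rot: [-0.0, 0.998, -0.066, -0.001]
ft_force: [-0.1, 1.5, -3.0]
grip_width: 0.586
grip_force: 45.3
```

Run:
```python
from h import *
s=get_state();print(s["eef_pos"],s["grip_width"],s["grip_force"],s["ft_force"])
p,d,C=look()
hsv=cv2.cvtColor(p,cv2.COLOR_RGB2HSV)
M=(hsv[...,0]>=105)&(hsv[...,0]<=125)&(hsv[...,1]>110)&(C[...,2]>.035)&(C[...,2]<.06)&(d>0)&(np.hypot(C[...,0]-.523,C[...,1]+.314)<.15)
print(M.sum())
r=cv2.minAreaRect((C[M][:,:2]*1000).astype(np.float32));print(r)
print("pill",circ(C,d,(.5385,-.3143),.065,.03))
p,d=camera("top");C=cloud("top",d);print("pill",circ(C,d,(.5385,-.3143),.065,.03))
for c in((.452,-.304),(.462,-.304)): print(circ(C,d,c,.185,.03))
```

```text
[ 0.46066235 -0.30720865  0.15082555] 0.5864836330148778 45.31521570403129 [-0.07003611  1.51908946 -3.00495487]
2771
((538.9057006835938, -314.38128662109375), (127.6906509399414, 219.0211639404297), 82.62214660644531)
pill [ 539.7 -315.8   18.9   84.1]
pill [ 537.1 -316.7   19.4   86.4]
None
None
```

Request:
carry_out(
  rows="40 0 0 15 0 0 0; 40 0 0 40 0 0 0; 40 0 0 65 0 0 0; 40 0 0 85 0 0 0; 40 0 0 97 0 0 0; 40 0 0 103 0 0 0; 40 0 0 107 0 0 0; 40 0 0 107 0 0 0",
)

```text
time_s: 17.65
eef_pos: [0.4617, -0.3046, 0.0449]
tool_rot: [0.0, 0.998, -0.064, 0.0]
ft_force: [-1.1, 0.4, -3.4]
grip_width: 0.583
grip_force: 45.3
```

Not yet touching; go down gently.

Request:
carry_out(
  rows="40 0 0 1 0 0 0; 40 0 0 2 0 0 0; 40 0 0 3 0 0 0; 40 0 0 4 0 0 0; 40 0 0 5 0 0 0; 40 0 0 6 0 0 0; 40 0 0 7 0 0 0; 40 0 0 7 0 0 0",
)

```text
time_s: 18.65
eef_pos: [0.4619, -0.305, 0.0398]
tool_rot: [0.001, 0.998, -0.064, 0.001]
ft_force: [-2.6, 1.0, 11.7]
grip_width: 0.585
grip_force: 49.1
```

Request:
carry_out(
  rows="78 0 0 -1 0 0 0; 78 0 0 -2 0 0 0; 78 0 0 -2 0 0 0; 78 0 0 -2 0 0 0; 78 0 0 -20 0 0 0; 78 0 0 -60 0 0 0; 78 0 0 -100 0 0 0; 78 0 0 -130 0 0 0",
  force=20,
)

```text
time_s: 19.65
eef_pos: [0.4619, -0.3048, 0.1693]
tool_rot: [0.0, 0.998, -0.064, 0.001]
ft_force: [-0.2, 0.1, -0.5]
grip_width: 0.781
grip_force: 0.0
```

Run:
```python
from h import *
p,d,C=look()
print("pill",circ(C,d,(.5385,-.3143),.065,.03),"syr",circ(C,d,(.462,-.3045),.08,.03))
p,d=camera("top");C=cloud("top",d);print("pill",circ(C,d,(.5385,-.3143),.065,.03),"syr",circ(C,d,(.462,-.3045),.08,.03))
cv2.imwrite("pics/t3.png",cv2.resize(p[150:300,330:450,::-1],(480,600)))
```

```text
pill [ 539.4 -315.9   18.8   84.6] syr [ 461.1 -304.7   15.3  102. ]
pill [ 536.9 -316.7   19.5   86.7] syr None
```

View pics/t3.png

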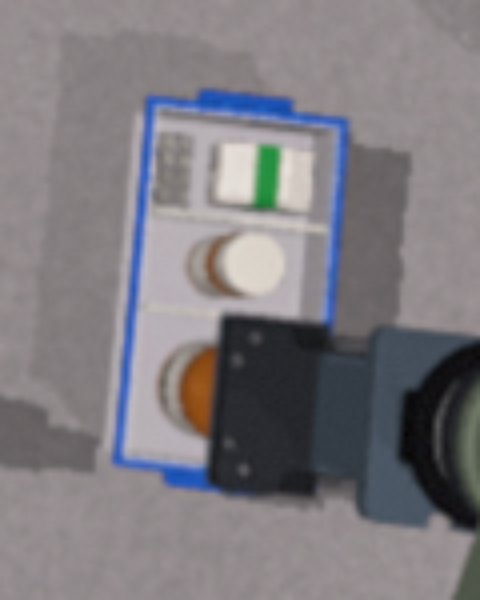

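Request:
carry_out(
  rows="70 -4 -30 0 0 0 -0.02; 70 -12 -85 0 0 0 -0.05; 70 -20 -140 0 0 0 -0.08; 70 -28 -198 0 0 0 -0.11; 70 -36 -256 0 0 0 -0.128; 70 -45 -314 0 0 0 -0.128; 70 -53 -370 0 0 0 -0.128; 70 -60 -415 0 0 0 -0.128",
  force=30,
)

```text
time_s: 20.75
eef_pos: [0.454, 0.1167, 0.1663]
tool_rot: [0.0, 1.0, 0.0, -0.001]
ft_force: [0.6, 0.2, 0.3]
grip_width: 0.699
grip_force: 0.0
```

Run:
```python
from h import *
for _ in range(4): p,d,C=look()
print(get_state()["eef_pos"],circ(C,d,(.455,.114)))
```

```text
[0.45426123 0.1148207  0.16641319] [455.6 114.   20.8  82.5]
```

Request:
carry_out(
  rows="70 1 1 20 0 0 0; 70 1 1 55 0 0 0; 70 1 1 90 0 0 0; 70 1 1 110 0 0 0; 70 1 1 119 0 0 0; 70 1 1 119 0 0 0; 70 1 1 119 0 0 0; 20 1 1 119 0 0 0",
)

```text
time_s: 21.95
eef_pos: [0.4568, 0.1137, 0.0494]
tool_rot: [-0.0, 1.0, -0.0, 0.001]
ft_force: [0.5, -0.5, 0.6]
grip_width: 0.622
grip_force: 0.0
```

Request:
carry_out(
  rows="20 0 0 0 0 0 0; 20 0 0 0 0 0 0; 20 0 0 0 0 0 0; 20 0 0 0 0 0 0; 20 0 0 0 0 0 0; 20 0 0 -3 0 0 0; 20 0 0 -6 0 0 0; 20 0 0 -10 0 0 0",
)

```text
time_s: 22.95
eef_pos: [0.4557, 0.1137, 0.0585]
tool_rot: [0.0, 1.0, -0.0, -0.0]
ft_force: [-1.2, -0.5, 0.2]
grip_width: 0.199
grip_force: 0.0
```

Run:
```python
from h import *
p,d,C=look()
p2,d2=camera("scene");C2=cloud("scene",d2)
cv2.imwrite("pics/w6.png",np.hstack([cv2.resize(p[80:384,130:400],(400,450)),cv2.resize(p2[100:280,240:400],(400,450))])[:,:,::-1])
print(circ(C2,d2,(.455,.114)))
for n in("wrist","scene"):
    for o in outline_of("small_jar_mid",n)[:2]:
        M=o["mask"];X=(C if n=="wrist" else C2)[M&((d if n=="wrist" else d2)>0)];print(n,o["confidence"],o["pixel"],np.round(np.percentile(X,[5,50,95],axis=0),3).tolist())
```

```text
[460.1 114.5  23.3 119.5]
scene 0.68 [309.9, 177.4] [[0.45, 0.097, 0.009], [0.471, 0.114, 0.056], [0.477, 0.13, 0.082]]
```

View pics/w6.png

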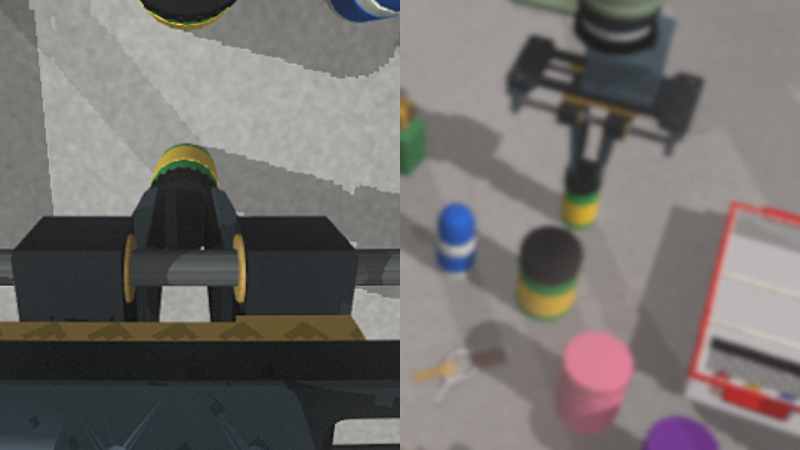

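Run:
```python
from h import *
s=get_state();print(s["grip_width"],s["grip_force"],s["ft_force"])
p,d,C=look()
q=p[150:300,180:330].astype(float);q=np.clip((q/255)**.45*255,0,255).astype(np.uint8)
p2,d2=camera("scene");C2=cloud("scene",d2)
q2=p2[130:200,275:345].astype(float);q2=np.clip((q2/255)**.5*255,0,255).astype(np.uint8)
cv2.imwrite("pics/w7.png",np.hstack([cv2.resize(q,(400,400)),cv2.resize(q2,(400,400))])[:,:,::-1])
# slice heights of jar side: wrist cloud near z .05-.082
for v in range(190,262,6):
    print(v,[f"{int(C[v,u,1]*1000)}/{int(C[v,u,2]*1000)}" for u in range(215,300,7)])
```

```text
0.19742217263113507 0.0 [-0.41941732  0.39298706 -0.21120565]
190 ['155/-1', '148/0', '141/-1', '133/0', '124/43', '118/50', '113/53', '107/49', '100/36', '91/1', '83/0', '115/260', '69/0']
196 ['155/0', '148/0', '141/-1', '130/42', '124/61', '118/69', '113/71', '107/67', '102/62', '90/0', '83/0', '76/0', '69/1']
202 ['155/0', '148/0', '141/0', '129/65', '123/78', '118/79', '113/80', '108/79', '103/75', '94/43', '83/1', '76/0', '69/0']
208 ['156/0', '148/0', '141/0', '127/92', '123/79', '118/79', '113/79', '108/79', '103/80', '99/92', '83/0', '75/-1', '68/0']
214 ['156/0', '149/0', '131/104', '126/101', '123/80', '118/80', '113/79', '108/79', '104/102', '100/106', '83/0', '75/0', '68/1']
220 ['156/0', '134/115', '130/113', '126/111', '123/79', '118/80', '113/81', '108/80', '105/112', '101/115', '97/115', '75/0', '68/0']
226 ['129/173', '133/123', '129/124', '125/120', '123/81', '118/79', '113/80', '108/80', '105/120', '102/124', '98/123', '102/174', '99/173']
232 ['128/178', '132/131', '128/132', '125/128', '123/81', '118/80', '113/80', '108/79', '106/124', '102/130', '99/132', '102/177', '100/178']
238 ['127/183', '131/139', '127/139', '124/135', '123/80', '118/79', '113/81', '108/80', '106/125', '103/136', '100/140', '102/179', '101/183']
244 ['127/183', '130/145', '127/144', '124/142', '123/79', '118/79', '113/80', '108/80', '106/126', '103/141', '100/145', '103/183', '101/187']
250 ['127/186', '125/182', '123/182', '121/181', '119/181', '116/182', '114/182', '112/182', '109/182', '107/182', '105/183', '103/185', '102/191']
256 ['127/188', '125/183', '123/184', '121/184', '118/184', '116/184', '114/184', '112/185', '110/184', '107/183', '105/184', '103/186', '102/191']
```

View pics/w7.png

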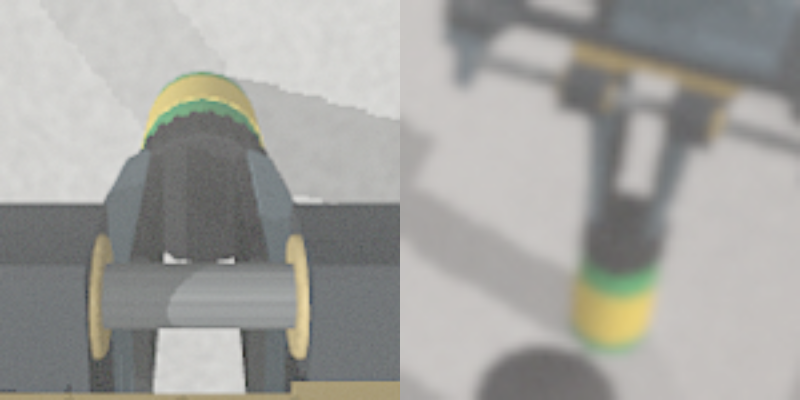

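Request:
carry_out(
  rows="20 0 0 -5 0 0 0; 20 0 0 -12 0 0 0; 20 0 0 -22 0 0 0; 20 0 0 -35 0 0 0; 20 0 0 -50 0 0 0; 65 0 0 -60 0 0 0; 65 0 0 -60 0 0 0; 65 0 0 -60 0 0 0",
  force=20,
)

```text
time_s: 24.25
eef_pos: [0.4557, 0.1136, 0.1183]
tool_rot: [0.0, 1.0, -0.0, -0.0]
ft_force: [0.3, -0.6, -0.2]
grip_width: 0.495
grip_force: 0.0
```

Run:
```python
from h import *
for _ in range(3): p,d,C=look()
s=get_state();print(s["eef_pos"],s["ft_force"],circ(C,d,(.455,.114)))
M=(np.hypot(C[...,0]-.4555,C[...,1]-.114)<.019)&(C[...,2]>.05)&(C[...,2]<.09);print(np.percentile(C[M][:,2],[2,50,98]))
```

```text
[0.45566631 0.11359804 0.11810962] [0.25233171 0.24326506 0.39350113] [455.9 113.9  20.7  81.9]
[0.07881695 0.08010611 0.08144387]
```

Request:
carry_out(
  rows="65 0 0 0 0 0 0; 65 0 0 20 0 0 0; 65 0 0 50 0 0 0; 65 0 0 75 0 0 0; 65 0 0 89 0 0 0; 65 0 0 89 0 0 0; 65 0 0 89 0 0 0; 39 0 0 89 0 0 0",
  force=20,
)

```text
time_s: 25.4
eef_pos: [0.4568, 0.1139, 0.0305]
tool_rot: [-0.0, 1.0, -0.0, 0.001]
ft_force: [0.4, -0.4, 0.1]
grip_width: 0.57
grip_force: 0.0
```

Request:
carry_out(
  rows="39 0 0 0 0 0 0; 39 0 0 0 0 0 0; 39 0 0 0 0 0 0; 39 0 0 0 0 0 0; 39 0 0 0 0 0 0; 39 0 0 -3 0 0 0; 39 0 0 -6 0 0 0; 39 0 0 -10 0 0 0",
)

```text
time_s: 26.4
eef_pos: [0.4557, 0.1136, 0.0395]
tool_rot: [0.0, 1.0, -0.0, -0.0]
ft_force: [0.4, 0.4, -1.9]
grip_width: 0.433
grip_force: 20.0
```

Request:
carry_out(
  rows="39 0 0 -25 0 0 0; 39 0 0 -60 0 0 0; 39 5 -15 -85 0 0 0; 39 18 -50 -90 0 0 0; 39 35 -95 -90 0 0 0; 39 54 -143 -90 0 0 0; 39 72 -191 -90 0 0 0; 39 83 -220 -90 0 0 0",
)

```text
time_s: 27.4
eef_pos: [0.5395, 0.3359, 0.1292]
tool_rot: [-0.0, 1.0, 0.001, -0.0]
ft_force: [-0.8, -0.7, -0.7]
grip_width: 0.435
grip_force: 20.0
```

Run:
```python
from h import *
for _ in range(3): p,d,C=look()
s=get_state();print(s["eef_pos"],s["ft_force"],s["grip_width"])
hsv=cv2.cvtColor(p,cv2.COLOR_RGB2HSV)
M=((hsv[...,0]<8)|(hsv[...,0]>172))&(hsv[...,1]>110)&(C[...,2]>.035)&(C[...,2]<.06)&(d>0)&(np.hypot(C[...,0]-.525,C[...,1]-.334)<.15)
X=C[M]*1000;print(M.sum(),cv2.minAreaRect(X[:,:2].astype(np.float32)))
a=.017;R=np.array([[np.cos(a),-np.sin(a)],[np.sin(a),np.cos(a)]])
Y=(X[:,:2]-[525,334])@R;print(np.percentile(Y,[1,99],axis=0))
Z=(C[...,:2]*1000-[525,334])@R
M=(C[...,2]>.040)&(C[...,2]<.049)&(d>0)&(abs(Z[...,1])<50)&(abs(Z[...,0])<60)
print(np.histogram(Z[M][:,0],bins=np.arange(-60,61,5))[0])
```

```text
[0.53895565 0.33474322 0.12883122] [-0.56121172 -0.18642395 -1.3814291 ] 0.43363173058702986
2801 ((525.303466796875, 334.9731750488281), (249.16139221191406, 127.91950225830078), 1.0746814012527466)
[[-121.9839395   -62.37791015]
 [ 124.18044154   64.56070351]]
[  0   0   0   0   0   0   0   0  35   1   0   0   0   0   0   0   0   0
   0   0 221 148   0   0]
```

Request:
carry_out(
  rows="39 0 0 25 0 0 0; 39 0 0 55 0 0 0; 39 0 0 75 0 0 0; 39 0 0 88 0 0 0; 39 0 0 93 0 0 0; 39 0 0 95 0 0 0; 39 0 0 95 0 0 0; 39 0 0 95 0 0 0",
)

```text
time_s: 28.55
eef_pos: [0.5395, 0.3339, 0.0352]
tool_rot: [-0.0, 1.0, -0.0, 0.001]
ft_force: [-0.1, 1.2, -1.5]
grip_width: 0.433
grip_force: 20.0
```

Request:
carry_out(
  rows="62 0 0 0 0 0 0; 62 0 0 0 0 0 0; 62 0 0 0 0 0 0; 62 0 0 -20 0 0 0; 62 0 0 -60 0 0 0; 62 0 0 -110 0 0 0; 80 0 30 -130 0 0 0; 80 5 60 -130 0 0 0",
)

```text
time_s: 29.55
eef_pos: [0.5451, 0.2739, 0.1672]
tool_rot: [-0.001, 1.0, 0.0, 0.002]
ft_force: [-0.1, -0.2, -0.8]
grip_width: 0.789
grip_force: 0.0
```

Request:
carry_out(
  rows="80 10 45 0 0 0 0; 80 20 90 0 0 0 0; 80 30 135 0 0 0 0; 80 34 155 0 0 0 0; 80 34 160 0 0 0 0; 80 34 160 0 0 0 0; 80 34 160 0 0 0 0; 80 34 160 0 0 0 0",
)

```text
time_s: 30.55
eef_pos: [0.5779, 0.1147, 0.1646]
tool_rot: [-0.0, 1.0, 0.001, -0.0]
ft_force: [-0.2, 0.7, 0.1]
grip_width: 0.799
grip_force: 0.0
```

Run:
```python
from h import *
p,d,C=look()
s=get_state();print(s["eef_pos"],circ(C,d,(.578,.114)))
p,d=camera("top");C=cloud("top",d);print("small",circ(C,d,(.539,.335),.065,.03))
p,d=camera("scene");C=cloud("scene",d);print("small",circ(C,d,(.539,.335),.065,.03))
```

```text
[0.57792055 0.11450544 0.16459654] [577.9 113.7  31.9  91.1]
small [535.9 316.9  14.8  85.2]
small [538.3 333.8  21.   87.1]
```

Request:
carry_out(
  rows="80 0 1 15 0 0 0; 80 0 1 45 0 0 0; 80 0 1 80 0 0 0; 80 0 1 110 0 0 0; 80 0 1 126 0 0 0; 80 0 1 131 0 0 0; 80 0 1 131 0 0 0; 62 0 1 131 0 0 0",
  force=35,
)

```text
time_s: 31.7
eef_pos: [0.579, 0.1128, 0.0347]
tool_rot: [-0.0, 1.0, -0.0, 0.001]
ft_force: [0.6, -0.2, 0.2]
grip_width: 0.72
grip_force: 0.0
```

Request:
carry_out(
  rows="62 0 0 0 0 0 0; 62 0 0 0 0 0 0; 62 0 0 0 0 0 0; 62 0 0 0 0 0 0; 62 0 0 0 0 0 0; 62 0 0 -3 0 0 0; 62 0 0 -7 0 0 0; 62 0 0 -12 0 0 0",
)

```text
time_s: 32.7
eef_pos: [0.5776, 0.1126, 0.0453]
tool_rot: [0.0, 1.0, -0.0, -0.001]
ft_force: [-0.2, 0.4, -2.8]
grip_width: 0.674
grip_force: 35.0
```

Request:
carry_out(
  rows="62 0 0 -20 0 0 0; 62 0 0 -50 0 0 0; 62 -5 -10 -80 0 0 0; 62 -22 -42 -90 0 0 0; 62 -47 -88 -90 0 0 0; 62 -73 -138 -90 0 0 0; 62 -100 -190 -90 0 0 0; 62 -115 -220 -90 0 0 0",
)

```text
time_s: 33.7
eef_pos: [0.4614, 0.3348, 0.1357]
tool_rot: [-0.0, 1.0, 0.001, -0.0]
ft_force: [0.7, -0.2, -2.3]
grip_width: 0.671
grip_force: 35.0
```

Request:
carry_out(
  rows="62 0 0 0 0 0 0; 62 0 0 0 0 0 0; 62 0 0 20 0 0 0; 62 0 0 45 0 0 0; 62 0 0 60 0 0 0; 62 0 0 65 0 0 0; 62 0 0 65 0 0 0; 62 0 0 65 0 0 0",
)

```text
time_s: 34.7
eef_pos: [0.4638, 0.333, 0.0715]
tool_rot: [-0.0, 1.0, -0.0, 0.001]
ft_force: [-0.3, -0.1, -2.0]
grip_width: 0.67
grip_force: 35.0
```

Request:
carry_out(
  rows="62 -1 0 15 0 0 0; 62 -1 0 25 0 0 0; 62 -1 0 30 0 0 0; 62 -1 0 32 0 0 0; 62 -1 0 33 0 0 0; 62 -1 0 34 0 0 0; 62 -1 0 34 0 0 0; 62 -1 0 34 0 0 0",
)

```text
time_s: 35.7
eef_pos: [0.4617, 0.3323, 0.0387]
tool_rot: [0.0, 1.0, -0.0, -0.0]
ft_force: [-4.8, -4.3, 12.5]
grip_width: 0.675
grip_force: 35.0
```

Request:
carry_out(
  rows="78 0 0 0 0 0 0; 78 0 0 0 0 0 0; 78 0 0 0 0 0 0; 78 0 0 -15 0 0 0; 78 0 0 -50 0 0 0; 78 0 0 -95 0 0 0; 78 0 20 -140 0 0 0; 78 0 60 -150 0 0 0",
)

```text
time_s: 36.7
eef_pos: [0.4642, 0.274, 0.1911]
tool_rot: [-0.002, 1.0, 0.001, 0.004]
ft_force: [-0.8, -0.7, -0.9]
grip_width: 0.778
grip_force: 0.0
```

Request:
carry_out(
  rows="78 -20 40 0 0 0 0; 78 -40 90 0 0 0 0; 78 -60 140 0 0 0 0; 78 -80 190 0 0 0 0; 78 -90 240 0 0 0 0; 78 -90 260 0 0 0 0; 78 -90 260 0 0 0 0; 78 -90 260 0 0 0 0",
)

```text
time_s: 37.7
eef_pos: [0.3723, 0.0132, 0.1871]
tool_rot: [-0.0, 1.0, -0.0, 0.0]
ft_force: [0.3, 0.4, 0.3]
grip_width: 0.778
grip_force: 0.0
```

Run:
```python
from h import *
out=[]
cs={"big":((.4623,.334),.075),"small":((.539,.334),.065),"syr":((.462,-.3045),.08),"pill":((.5385,-.3143),.065)}
for n in("top","scene"):
    p,d=camera(n);C=cloud(n,d)
    for k,(c,z) in cs.items(): print(n,k,circ(C,d,c,z,.035))
    hsv=cv2.cvtColor(p,cv2.COLOR_RGB2HSV);H=hsv[...,0]
    for t,mk,c in(("hair",(H<8)|(H>172),(.525,.334)),("med",(H>=105)&(H<=125),(.524,-.313))):
        M=mk&(hsv[...,1]>110)&(C[...,2]>.035)&(C[...,2]<.06)&(np.hypot(C[...,0]-c[0],C[...,1]-c[1])<.15)&(d>0)
        print(n,t,np.round(np.hstack(cv2.minAreaRect((C[M][:,:2]*1000).astype(np.float32))),1))
    out.append(cv2.resize(p[110:290] if n=="top" else p[100:300],(800,290)))
cv2.imwrite("pics/fin.png",np.vstack(out)[:,:,::-1])
print(get_state()["eef_pos"])
```

```text
top big [459.9 330.5  32.   98.3]
top small [536.2 331.7  21.4  88.6]
top syr [ 460.2 -306.    16.   103.4]
top pill [ 537.1 -316.8   19.1   86.2]
top hair [523.9 333.5 248.7 129.6   1.4]
top med [ 522.5 -315.   129.9  249.9   82.7]
scene big [460.5 332.2  32.4  95.3]
scene small [538.2 334.5  21.6  87.1]
scene syr [ 461.3 -303.2   16.1  103. ]
scene pill [ 540.4 -315.7   20.7   85.2]
scene hair [525.2 334.  248.7 127.    0.9]
scene med [ 530.7 -294.8  123.8  249.5   72.5]
[0.37224534 0.01349036 0.18681959]
```

View pics/fin.png

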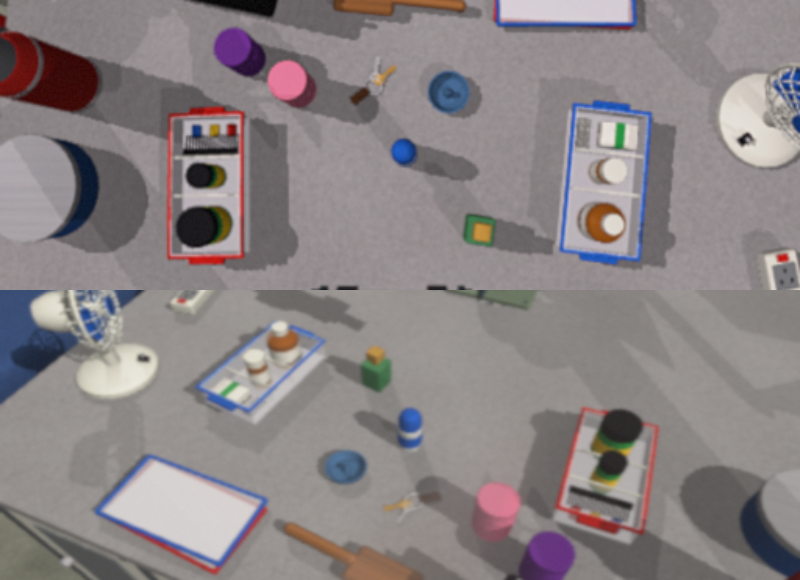

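The final picture shows all four upright in their own compartments. The red tub (left) holds both jars, the blue tub (right) holds both bottles, and the bystanders are undisturbed.

```bash
python3 -c "
from workcell import *
print(hand_in())"
```

```text
the job is handed in; nothing more can be done
None
```

I put both jars in the red-rimmed tub and both medicine bottles in the blue-rimmed tub, each upright in its own compartment, and handed the job in at about 38 s; the final pictures show the perfume, roll-on, incense holder and keys undisturbed, but the hand-in returned no verdict.

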